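# Eject and trap the coin slide

### The job

On the dark walnut coin case, press the brass ejector button down with one fingertip while the other finger waits in front of the tray's upright tab, so that the tray springs out a few centimetres and is stopped by that finger before it slides away. Finish while holding it like that: one finger still keeping the button down, the tray at rest against the other finger. Pinch or lift nothing, and leave the cream-coloured case with its half-open tray, the medal holder and everything else on the shelf where they are.

Things in the scene. Friction and masses are not known exactly. Their poses are not given: they have to be found in the camera images.
- case_walnut: Fixed dark walnut coin case, 150 mm long (its x) by 100 mm wide (its y), top at 44 mm; origin at the centre of its underside, z up. Its -x end is the front, where its tray comes out along -x. The front 56 mm of its top is walnut and carries the button; the rest is a clear cover.
- ejector_walnut_top (a point): Centre of the top face of the round brass ejector button, 24 mm in diameter, standing 12 mm above the case top (56 mm above the shelf) 26 mm behind the tray's tab, on the case's centre line (49 mm ahead of the case's origin). Sprung; it goes straight down 8 mm. Pressing takes 2.3 N at first and 5.9 N at the bottom; the tray is let go at about 5 mm (4.5 N).
- ejector_walnut (a joint): How far the brass button is pressed (m): 0 up, 0.008 fully down. It counts as kept down above 0.004.
- tab_walnut (a point): Middle of the top front edge of the walnut tray's upright tab. The tab is 10 mm thick (its rear face 26 mm from the button's centre, its front face 36 mm), 50 mm wide along y, and stands 30 mm above the case top, its top 74 mm above the shelf. Below it is the tray's 100 mm wide front. Nothing stands in front of it.
- tray_walnut (a joint): How far the walnut tray is out (m): 0 latched shut; growing as it slides out along the case's -x, end stop at 0.12. Once let go, a spring (3.6 N falling to 2.2 N at the end stop, damped) drives it at about 0.2 m/s to the end stop unless something is in its way. It must be trapped between 0.010 and 0.075.
- tab_pale (a point): Middle of the top front edge of the tab of the other case's tray: same shape as the walnut one but cream-coloured wood with a black button, half open, not to be moved. When shut, this point lies 85 mm ahead of its case's origin.
- ejector_pale (a joint): How far the black button of the pale case is pressed (m); leave it alone.
- case_pale: Fixed pale cream-coloured wooden coin case, size and axes as the walnut one, its tray standing 35 to 60 mm open.
- medal_holder: Loose clear square holder 50 x 50 x 6 mm with a copper medal, lying on the clear cover of the walnut case behind the button; origin at the centre of its underside.
- jar: Loose frosted glass coin jar with a wooden lid, 72 mm across, 86 mm tall; origin at the centre of its underside.
- balance: Loose brass coin balance pan on a dark round foot, 90 mm across, 76 mm tall; origin at the centre of its underside.
- loupe: Loose black resin loupe, 34 mm across, 30 mm tall; origin at the centre of its underside.
- coin_tube: Loose clear tube of brass coins with a blue cap, 32 mm across, 63 mm tall; origin at the centre of its underside.
- weight: Loose brass balance weight, 32 mm across, 40 mm tall; origin at the centre of its underside.

How it is judged:
On the way, in this order (a step that is already met when the one before it is completed fails the run):
1. the brass button is pressed far enough to let the tray go (value of joint ejector_walnut above 0.0043 m).
2. the tray has sprung out and stands still against a finger, the button kept down (value of joint tray_walnut between 0.01 and 0.075 m and velocity of joint tray_walnut between -0.01 and 0.01 m/s and contact force between the fingers and tray_walnut above 0.8 N and value of joint ejector_walnut above 0.004 m), for 0.3 s.
At the end, for the whole second after the job is handed in: The walnut tray stands still 10 to 75 mm out, pressing on a finger with more than 0.8 N, and the brass button is held down more than 4 mm (all of step 2); the arm keeps its last pose, push and grip.
It fails at once if the walnut tray slides away (more than 80 mm out) (value of joint tray_walnut above 0.08 m).
It fails at once if the pale case's tray is moved more than 8 mm (distance of tab_pale from where it was at the start of the episode above 0.008 m).
It fails at once if the pale case's button is pressed (value of joint ejector_pale above 0.003 m).
It fails at once if the medal holder or another loose thing is moved more than 15 mm or lifted (distance of any of jar, balance, loupe, coin_tube, weight, medal_holder from where it was at the start of the episode above 0.015 m).
It also fails if it takes over 32 s, if anything falls off the work surface, if the arm or the gripper's body presses on something with over 40 N, if the wrist force passes 120 N, or if a joint passes its speed limit or range.

### The arm

A 6-joint arm with a two-finger parallel gripper is mounted at the origin on the work surface. World frame = base frame: x ahead of the robot, y to its left, z up, the work surface at z = 0. Lengths are in m, angles in rad, forces in N, time in s.
With the tool pointing down it reaches from about 0.25 to 0.775 m from the base axis. Payload 4 kg.
Tool frame: the origin (TCP) lies midway between the tips of the shut fingers; the grasp point (between the pads) lies 19 mm behind it; z points along the fingers, x is the direction in which the jaws open and shut, and the axes are right-handed (so a half turn about z gives the same grasp; the last joint's range is limited). The gripper opens to 94 mm and grips with 3 to 60 N. Pads are 16 mm wide; open, the fingers measure 119 mm over their backs; the gripper's body (75 mm by 177 mm) begins 78 mm behind the grasp point.
Start: joints at [-1.332, 0.087, 1.371, -0, 1.684, -0.103], TCP at [0.184, -0.518, 0.206] pointing down, gripper open.
Joint ranges: [-3.1, 3.1], [-0.76, 2.03], [0.27, 2.55], [-1.08, 4.22], [0.17, 2.65], [-2.57, 2.57]. Speed limits (rad/s): [2.79, 2.79, 3.14, 3.14, 3.14, 3.14].

### API

Orientations are given as a 3x3 rotation matrix whose columns are the frame's x, y, z axes.
In Python, from cell import * gives the robot as it stands.
- The arm moves only by the shell command python3 -m creep 'ROWS' [FORCE]. ROWS is JSON, a list of rows, each an object of numbers: "tx", "ty", "tz": the shift along the tool's x, y, z in m; "spin": the turn about the tool's z in degrees; "claw": the opening, from 0 (shut) to 1 (fully open). A call has 1 to 8 rows; each row shifts and turns the pose as measured when the row begins, along the tool's axes as they then stand; what a row does not reach is not made up. A row lasts 1/8 s, in which the tool goes at most 62.5 mm and 10.7 degrees, less where a joint would pass 70% of its speed; a pose out of reach is approached as far as the arm can. A call is refused whole if a number of a shift passes 0.0625 or a number of a turn 10.7, either way. A call with a gripper value outside its range is refused whole. The fingers move at their own pace and stop on an object; FORCE is the grip in N (left out, the last holds). Time passes only in rows, so rows that do not move let the fingers close. It gives the time, the measured TCP pose, the force and the opening at its end, in the units of the state.
- get_state(): the state, without advancing time (a new reading comes with each control period).
- grab_frame(name): name is "scene" or "top" or "wrist"; returns a dict with "img" (384x512x3 uint8, red, green, blue), "z_map" (384x512 float32, m along the optical axis (not along the pixel's ray), 0 where there is no reading), "fx", "fy", "cx", "cy" (pixels), "eye" and "rotation" of the camera in the world. Camera axes: x right, y up, looking along -z (the intrinsics and any distortion apply to the point x, -y, -z); pixel columns grow to the right and rows downward; lengths in m; the calibration is good to about 2 mm. A picture is of the moment at which its call begins.
- close_job(): hands the job in, once; it reports no verdict.
The state is a dict: "t": time; "qpos": joint angles; "qd": joint speeds; "joint_torque": joint torques, N m; "eef_pos": TCP position; "ee_rot": TCP orientation; "force": force on the tool from outside, world axes, zero at the start; "ft_torque": the same for the moment, N m; "opening": opening from 0.0 (shut) to 1.0 (fully open).
Only numpy, scipy, OpenCV 4.12 (cv2) and the standard library are available. Lean on these libraries where they do the work, as an engineer would, in place of code of your own. Each camera call takes 0.05 s, during which the arm holds its last target. There are 200 camera calls.

## Working session

There is one attempt and no reset: what is moved stays moved. The work goes in short steps, Python scripts to look and compute and a shell command to move; the robot and the scene stay as the last step left them, time stands still between calls to the robot, and variables do not carry over. Pictures are saved under pics/ and viewed, about 8 in all and at most 12, crops included, and the job is handed in when it is done.

```bash
mkdir -p pics; ls; python3 - <<'E'
from cell import *
import cv2,numpy as np
s=get_state();print(s)
a=grab_frame("scene");b=grab_frame("top")
np.savez('f0.npz',**{k+n:np.array(v) for n,f in(('s',a),('t',b)) for k,v in f.items()})
for f in(a,b):print({k:np.round(v,4).tolist() for k,v in f.items() if k not in('img','z_map')})
cv2.imwrite('pics/a.png',cv2.resize(a['img'][...,::-1],(800,600)));cv2.imwrite('pics/b.png',cv2.resize(b['img'][...,::-1],(800,600)))
E
```

```text
pics
{'t': 0.0, 'qpos': array([-1.33211095e+00,  8.79408192e-02,  1.37226468e+00, -6.95798370e-06,
        1.68357910e+00, -1.03114769e-01]), 'qd': array([-0.00167041,  0.00079504,  0.000831  , -0.00075906,  0.0007048 ,
       -0.00061945]), 'joint_torque': array([ 1.42241197e-04, -3.40183318e+01, -3.02423966e+01,  7.16533000e-02,
        3.30092758e-02, -1.68524903e-04]), 'eef_pos': array([ 0.18420581, -0.51765121,  0.20430664]), 'ee_rot': array([[ 3.35182342e-01, -9.42153131e-01, -5.24948242e-04],
       [-9.42150753e-01, -3.35182682e-01,  2.12816314e-03],
       [-2.18100913e-03, -2.18742325e-04, -9.99997598e-01]]), 'force': array([ 0.32865933,  0.52182417, -0.6419017 ]), 'ft_torque': array([-0.00540606, -0.06706774,  0.05035999]), 'opening': 1.0007546497206736}
{'fx': 456.8081, 'fy': 456.8081, 'cx': 244.8615, 'cy': 190.8143, 'eye': [1.2947, -0.6679, 1.1277], 'rotation': [[0.663, -0.5427, 0.5157], [0.7486, 0.4771, -0.4603], [0.0038, 0.6913, 0.7226]]}
{'fx': 359.9624, 'fy': 359.9624, 'cx': 253.3639, 'cy': 195.9352, 'eye': [0.4479, -0.0056, 0.9676], 'rotation': [[0.0137, 0.9909, -0.1338], [-0.9998, 0.0116, -0.0164], [-0.0147, 0.134, 0.9909]]}
```

View pics/a.png

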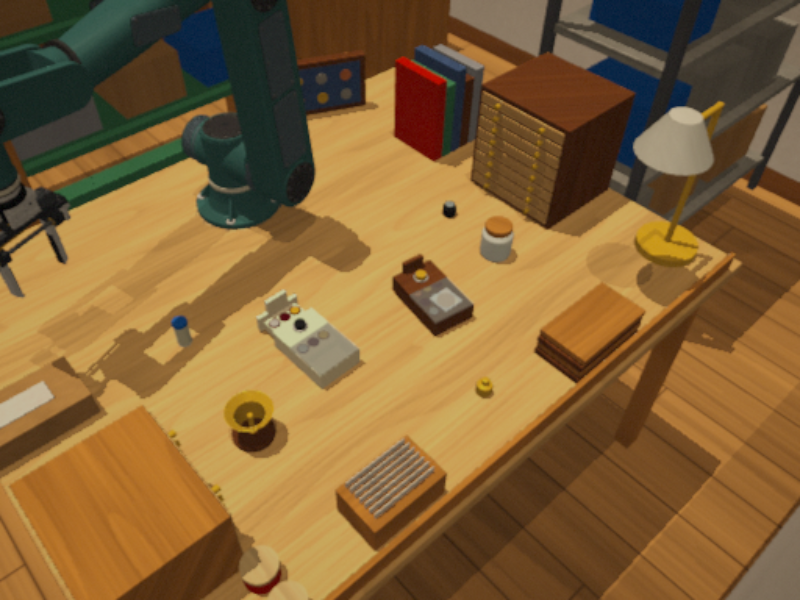

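View pics/b.png

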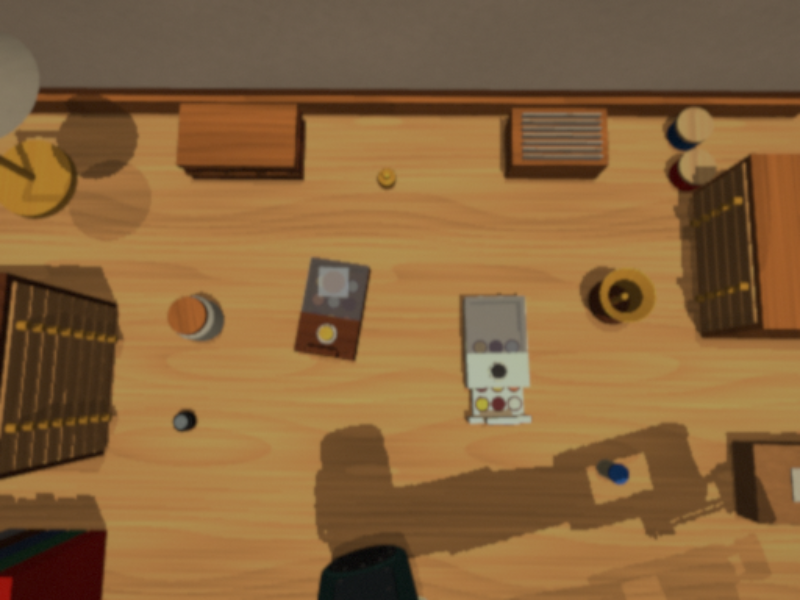

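The scene picture shows the walnut case at about (430,290), with its tab towards the robot, and the pale case left of it. The top picture shows the brass button at (326,334), the walnut case spanning (297–370, 258–360), and the holder at (333,282) behind the button.

```bash
cat > h.py <<'E'
import numpy as np,cv2
def ray(f,px,z):
    px=np.atleast_2d(px).astype(float)
    d=np.c_[(px[:,0]-f['cx'])/f['fx'],-(px[:,1]-f['cy'])/f['fy'],-np.ones(len(px))]@np.array(f['rotation']).T
    e=np.array(f['eye']);return e+d*((z-e[2])/d[:,2])[:,None]
def proj(f,p):
    c=(np.atleast_2d(p)-f['eye'])@np.array(f['rotation']);return np.c_[f['cx']+f['fx']*c[:,0]/-c[:,2],f['cy']-f['fy']*c[:,1]/-c[:,2]]
def biggest(m,roi):
    k=np.zeros_like(m);x0,y0,x1,y1=roi;k[y0:y1,x0:x1]=m[y0:y1,x0:x1]
    return max(cv2.findContours(k,cv2.RETR_EXTERNAL,cv2.CHAIN_APPROX_NONE)[0],key=cv2.contourArea)
E
python3 - <<'E'
from h import *
d=np.load('f0.npz')
for n,roi,broi in(('t',(180,155,245,240),(195,200,222,225)),('s',(240,155,310,218),(258,165,280,184))):
    f={k[:-1]:d[k] for k in d.files if k[-1]==n}
    hsv=cv2.cvtColor(f['img'],cv2.COLOR_RGB2HSV)
    m=((hsv[...,2]>130)&(hsv[...,1]>100)).astype(np.uint8)
    c=biggest(m,broi);(u,v),r=cv2.minEnclosingCircle(c);M=cv2.moments(c);uv=(M['m10']/M['m00'],M['m01']/M['m00'])
    print(n,'button',uv,r,cv2.contourArea(c),ray(f,uv,.056).round(4))
    if n=='t':
        # whole top via depth
        zz=f['z_map'];v,u=np.mgrid[0:384,0:512]
        c=np.stack([(u-f['cx'])/f['fx']*zz,-(v-f['cy'])/f['fy']*zz,-zz],-1)@f['rotation'].T+f['eye']
        h=c[...,2]
        k=biggest(((h>.034)&(h<.09)).astype(np.uint8),roi);pts=ray(f,k[:,0],.044)[:,:2]
        R=cv2.minAreaRect(pts.astype(np.float32)*1000);print('rect',R)
        g=((h>.062)&(h<.09));g[:155]=0;g[240:]=0;g[:,:180]=0;g[:,245:]=0
        P=c[g];print('tab',len(P),P.mean(0),np.ptp(P,axis=0))
E
```

```text
t button (207.87037037037035, 212.55555555555554) 5.015379905700684 63.0 [[0.527  0.1247 0.056 ]]
rect ((570.7877807617188, 116.83222961425781), (100.88116455078125, 160.5345458984375), 81.61922454833984)
tab 85 [0.4963183  0.12783037 0.0738691 ] [0.01453217 0.05021286 0.01414273]
s button (269.030303030303, 174.77575757575755) 4.031229019165039 27.5 [[0.5275 0.1253 0.056 ]]
```

```bash
python3 -m creep '[{"spin":-10.3,"claw":0.75},{"spin":-10.3,"claw":0.75},{"spin":-10.3,"claw":0.75},{"spin":-10.3,"claw":0.75},{"spin":-10.3,"claw":0.75},{"spin":-10.3,"claw":0.75}]' 30; python3 -m creep '[{"tx":0.015,"ty":-0.055},{"tx":0.015,"ty":-0.055},{"tx":0.015,"ty":-0.055},{"tx":0.015,"ty":-0.055},{"tx":0.015,"ty":-0.055},{"tx":0.015,"ty":-0.055},{"tx":0.015,"ty":-0.055},{"tx":0.015,"ty":-0.055}]'
```

```text
schema error: expected keys tx, ty, tz, spin, claw
schema error: expected keys tx, ty, tz, spin, claw
```

```bash
python3 -m creep '[{"tx":0,"ty":0,"tz":0,"spin":-10.3,"claw":0.75},{"tx":0,"ty":0,"tz":0,"spin":-10.3,"claw":0.75},{"tx":0,"ty":0,"tz":0,"spin":-10.3,"claw":0.75},{"tx":0,"ty":0,"tz":0,"spin":-10.3,"claw":0.75},{"tx":0,"ty":0,"tz":0,"spin":-10.3,"claw":0.75},{"tx":0,"ty":0,"tz":0,"spin":-10.3,"claw":0.75}]' 30; python3 -m creep '[{"tx":0.015,"ty":-0.055,"tz":0,"spin":0,"claw":0.75},{"tx":0.015,"ty":-0.055,"tz":0,"spin":0,"claw":0.75},{"tx":0.015,"ty":-0.055,"tz":0,"spin":0,"claw":0.75},{"tx":0.015,"ty":-0.055,"tz":0,"spin":0,"claw":0.75},{"tx":0.015,"ty":-0.055,"tz":0,"spin":0,"claw":0.75},{"tx":0.015,"ty":-0.055,"tz":0,"spin":0,"claw":0.75},{"tx":0.015,"ty":-0.055,"tz":0,"spin":0,"claw":0.75},{"tx":0.015,"ty":-0.055,"tz":0,"spin":0,"claw":0.75}]'
cat > d.py <<'E'
from cell import *; import numpy as np
B=np.array([.527,.125]);yaw=np.radians(-8.4)
s=get_state();R=s['ee_rot'];p=s['eef_pos'];x=np.array([np.cos(yaw),np.sin(yaw)])
half=s['opening']*.094/2+.00625
T=B-half*x;d=np.r_[T-p[:2],0]
print('t',s['t'],'p',p.round(4),'yaw',np.degrees(np.arctan2(R[1,0],R[0,0])).round(2),'tilt',R[:,2].round(3),'F',s['force'].round(2),'op',round(s['opening'],3),'need tool',(R.T@d).round(4))
E
python3 d.py
```

```text
t: 0.85
eef_pos: [0.1837, -0.5156, 0.2]
ee_rot: [[0.993, -0.115, -0.002], [-0.115, -0.993, 0.01], [-0.004, -0.01, -1.0]]
force: [-0.6, 0.4, 0.1]
opening: 0.75
t: 1.85
eef_pos: [0.3557, -0.0814, 0.2001]
ee_rot: [[0.992, -0.123, -0.003], [-0.123, -0.992, 0.018], [-0.006, -0.017, -1.0]]
force: [0.4, -0.8, -1.2]
opening: 0.751
t 1.85 p [ 0.3557 -0.0814  0.2001] yaw -7.06 tilt [-0.003  0.018 -1.   ] F [ 0.44 -0.83 -1.21] op 0.751 need tool [ 0.1031 -0.2269  0.0033]
```

```bash
python3 -m creep '[{"tx":0.025,"ty":-0.056,"tz":0,"spin":1.4,"claw":0.75},{"tx":0.025,"ty":-0.056,"tz":0,"spin":0,"claw":0.75},{"tx":0.025,"ty":-0.056,"tz":0,"spin":0,"claw":0.75},{"tx":0.025,"ty":-0.056,"tz":0,"spin":0,"claw":0.75},{"tx":0,"ty":0,"tz":0,"spin":0,"claw":0.75},{"tx":0,"ty":0,"tz":0,"spin":0,"claw":0.75}]'; python3 d.py; python3 - <<'E'
from cell import *;from h import *
w=grab_frame("wrist");np.savez('f1.npz',**{k:np.array(v) for k,v in w.items()})
print(proj(w,[[.527,.125,.056]]))
cv2.imwrite('pics/w1.png',cv2.resize(w['img'][...,::-1],(800,600)))
E
```

```text
t: 2.6
eef_pos: [0.4865, 0.1347, 0.2003]
ee_rot: [[0.99, -0.141, -0.007], [-0.141, -0.99, 0.015], [-0.009, -0.014, -1.0]]
force: [0.0, 0.3, 0.3]
opening: 0.752
t 2.6 p [0.4865 0.1347 0.2003] yaw -8.12 tilt [-0.007  0.015 -1.   ] F [0.04 0.34 0.28] op 0.752 need tool [-0.0001  0.0037 -0.    ]
[[293.31188554 184.64627306]]
```

View pics/w1.png

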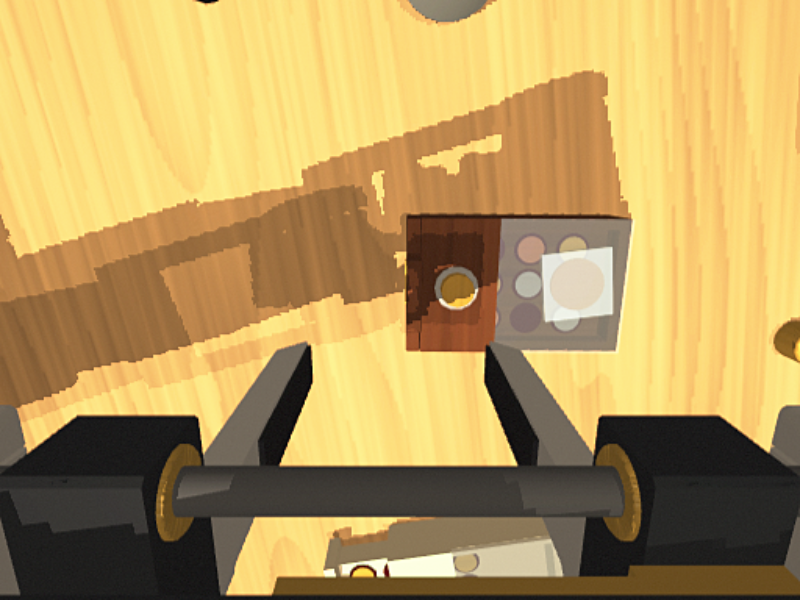

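The wrist picture shows the button at (457,289), where my estimate predicted (458,288). The fingertips are at about (298,347) and (500,347), still well above, and they straddle the tab as planned.

```bash
python3 -m creep '[{"tx":0,"ty":0.004,"tz":0.03,"spin":0,"claw":0.75},{"tx":0,"ty":0,"tz":0.03,"spin":0,"claw":0.75},{"tx":0,"ty":0,"tz":0.03,"spin":0,"claw":0.75},{"tx":0,"ty":0,"tz":0.02,"spin":0,"claw":0.75},{"tx":0,"ty":0,"tz":0,"spin":0,"claw":0.75}]'; python3 d.py; python3 - <<'E'
from cell import *;from h import *
w=grab_frame("wrist");a=grab_frame("scene");s=get_state();R=s['ee_rot'];p=s['eef_pos']
print(proj(w,[[.527,.125,.056],p+.0353*R[:,0],p+.0478*R[:,0],p-.0353*R[:,0]])*1.5625)
cv2.imwrite('pics/w2.png',np.hstack([cv2.resize(w['img'][...,::-1],(480,360)),cv2.resize(a['img'][130:225,235:320,::-1],(320,360))]))
E
```

```text
t: 3.28
eef_pos: [0.4835, 0.124, 0.09]
ee_rot: [[0.988, -0.154, -0.002], [-0.154, -0.988, 0.015], [-0.004, -0.014, -1.0]]
force: [0.3, 0.4, -0.4]
opening: 0.753
t 3.275 p [0.4835 0.124  0.09  ] yaw -8.87 tilt [-0.002  0.015 -1.   ] F [ 0.29  0.35 -0.43] op 0.753 need tool [ 0.0012 -0.0073  0.0001]
[[488.33973136 318.16767062]
 [489.38887575 360.38413865]
 [520.54355971 360.43920977]
 [313.77727518 360.07371577]]
```

View pics/w2.png

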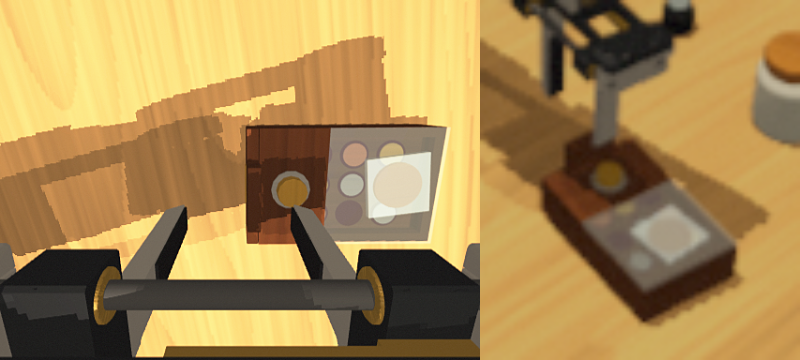

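The wrist half shows the button at (291,189) and the rear finger tip at (298,212), about 7 mm off to the side, which matches the measured pose. I'll correct that sideways error.

```bash
python3 -m creep '[{"tx":0.001,"ty":-0.007,"tz":0,"spin":-0.4,"claw":0.75},{"tx":0,"ty":0,"tz":0.005,"spin":0,"claw":0.75},{"tx":0,"ty":0,"tz":0,"spin":0,"claw":0.75}]'; python3 d.py
```

```text
t: 3.75
eef_pos: [0.4895, 0.1318, 0.0906]
ee_rot: [[0.989, -0.147, 0.009], [-0.147, -0.989, 0.016], [0.007, -0.017, -1.0]]
force: [0.1, -0.0, 0.1]
opening: 0.751
t 3.75 p [0.4895 0.1318 0.0906] yaw -8.45 tilt [ 0.009  0.016 -1.   ] F [ 0.08 -0.01  0.12] op 0.751 need tool [-0.0034  0.0013 -0.    ]
```

```bash
python3 d.py; python3 -m creep '[{"tx":0,"ty":0,"tz":0,"spin":0,"claw":0.75}]' >/dev/null;python3 d.py;python3 -m creep '[{"tx":0,"ty":0,"tz":0,"spin":0,"claw":0.75},{"tx":0,"ty":0,"tz":0,"spin":0,"claw":0.75}]' >/dev/null;python3 d.py
```

```text
t 3.75 p [0.4895 0.1318 0.0906] yaw -8.45 tilt [ 0.009  0.016 -1.   ] F [ 0.08 -0.01  0.12] op 0.751 need tool [-0.0034  0.0013 -0.    ]
t 3.875 p [0.4897 0.1319 0.0908] yaw -8.44 tilt [ 0.009  0.016 -1.   ] F [-0.56 -0.6  -0.87] op 0.749 need tool [-0.0035  0.0014 -0.    ]
t 4.125 p [0.4897 0.132  0.0908] yaw -8.42 tilt [ 0.009  0.016 -1.   ] F [ 0.36 -0.18 -0.07] op 0.75 need tool [-0.0035  0.0015 -0.0001]
```

```bash
python3 -m creep '[{"tx":-0.003,"ty":0.001,"tz":0,"spin":0,"claw":0.75}]' >/dev/null;python3 d.py
```

```text
t 4.25 p [0.4865 0.1315 0.0908] yaw -8.42 tilt [ 0.009  0.016 -1.   ] F [-0.05  0.27 -0.22] op 0.75 need tool [-0.0005  0.0005 -0.    ]
```

```bash
python3 -m creep '[{"tx":0,"ty":0,"tz":0.01,"spin":0,"claw":0.75},{"tx":0,"ty":0,"tz":0.01,"spin":0,"claw":0.75},{"tx":0,"ty":0,"tz":0,"spin":0,"claw":0.75},{"tx":0,"ty":0,"tz":0,"spin":0,"claw":0.75}]'>/dev/null; python3 d.py; python3 - <<'E'
from cell import *;from h import *
w=grab_frame("wrist");a=grab_frame("scene")
cv2.imwrite('pics/w3.png',np.hstack([cv2.resize(w['img'][...,::-1],(480,360)),cv2.resize(a['img'][130:225,235:320,::-1],(320,360))]))
E
```

```text
t 4.75 p [0.4858 0.1316 0.0685] yaw -8.43 tilt [ 0.008  0.016 -1.   ] F [-0.02 -0.53  0.16] op 0.747 need tool [ 0.0004  0.0006 -0.    ]
```

View pics/w3.png

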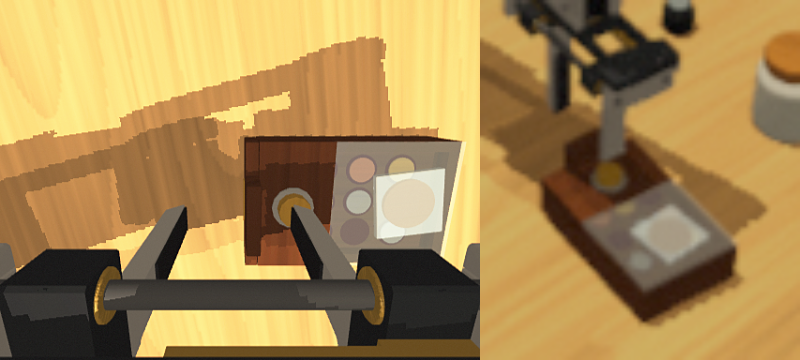

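The rear finger tip sits directly over the button at (292,210), and the front finger is in clear air ahead of the tab. I'll press now.

```bash
python3 -m creep '[{"tx":0,"ty":0,"tz":0.007,"spin":0,"claw":0.75},{"tx":0,"ty":0,"tz":0.003,"spin":0,"claw":0.75}]'; python3 d.py; 
```

```text
t: 5.1
eef_pos: [0.4865, 0.1319, 0.0587]
ee_rot: [[0.989, -0.146, 0.009], [-0.147, -0.989, 0.016], [0.007, -0.017, -1.0]]
force: [0.1, -0.1, 0.0]
opening: 0.752
t 5.1 p [0.4865 0.1319 0.0587] yaw -8.43 tilt [ 0.009  0.016 -1.   ] F [ 0.07 -0.07  0.03] op 0.752 need tool [-0.0005  0.0009 -0.    ]
```

```bash
python3 -m creep '[{"tx":0,"ty":0,"tz":0.005,"spin":0,"claw":0.75},{"tx":0,"ty":0,"tz":0.003,"spin":0,"claw":0.75},{"tx":0,"ty":0,"tz":0.001,"spin":0,"claw":0.75}]'; python3 d.py; 
```

```text
t: 5.48
eef_pos: [0.4871, 0.132, 0.0509]
ee_rot: [[0.989, -0.146, 0.011], [-0.147, -0.989, 0.016], [0.008, -0.017, -1.0]]
force: [-2.2, -0.4, 3.9]
opening: 0.745
t 5.475 p [0.4871 0.132  0.0509] yaw -8.43 tilt [ 0.011  0.016 -1.   ] F [-2.23 -0.4   3.95] op 0.745 need tool [-0.0007  0.0011 -0.    ]
```

```bash
python3 -m creep '[{"tx":0,"ty":0,"tz":0.002,"spin":0,"claw":0.75},{"tx":0,"ty":0,"tz":0.001,"spin":0,"claw":0.75},{"tx":0,"ty":0,"tz":0.0005,"spin":0,"claw":0.75},{"tx":0,"ty":0,"tz":0.0005,"spin":0,"claw":0.75}]'>/dev/null; python3 d.py;  python3 - <<'E'
from cell import *;from h import *
w=grab_frame("wrist");a=grab_frame("scene")
cv2.imwrite('pics/w4.png',np.hstack([cv2.resize(w['img'][...,::-1],(480,360)),cv2.resize(a['img'][130:225,235:320,::-1],(320,360))]))
E
python3 d.py
```

```text
t 5.975 p [0.4869 0.1321 0.049 ] yaw -8.42 tilt [ 0.011  0.016 -1.   ] F [-3.16 -0.86  5.36] op 0.751 need tool [-0.0009  0.0012 -0.    ]
t 6.075 p [0.4869 0.1321 0.049 ] yaw -8.42 tilt [ 0.011  0.016 -1.   ] F [-2.95 -0.47  5.75] op 0.748 need tool [-0.0007  0.0011 -0.    ]
```

View pics/w4.png

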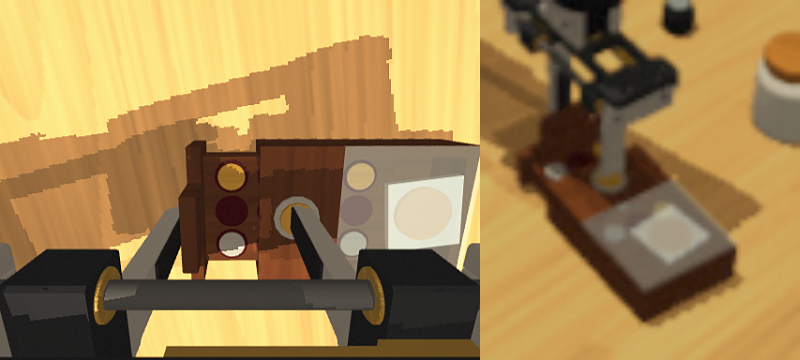

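The tray is out, with its tab resting on the front finger at about (185,210), and the rear finger is holding the button down. I'll hold this pose briefly, check again, then hand in.

```bash
python3 -m creep '[{"tx":0,"ty":0,"tz":0.0005,"spin":0,"claw":0.75},{"tx":0,"ty":0,"tz":0.0005,"spin":0,"claw":0.75},{"tx":0,"ty":0,"tz":0.0005,"spin":0,"claw":0.75},{"tx":0,"ty":0,"tz":0.0005,"spin":0,"claw":0.75}]'>/dev/null; python3 d.py; python3 -c "
from cell import *
s=get_state();print(abs(s['qd']).max())
if s['force'][2]>5 and s['force'][0]<-1.5 and s['eef_pos'][2]<.0505: print(close_job(),'closed')"
```

```text
t 6.575 p [0.4869 0.1321 0.0491] yaw -8.41 tilt [ 0.011  0.016 -1.   ] F [-3.    0.39  6.12] op 0.749 need tool [-0.0008  0.0012 -0.    ]
0.0013079546073736755
the job is handed in; nothing more can be done
None closed
```

I pressed the walnut case's brass button with the rear finger. The tray sprang out about 4 cm and stopped against the front finger, and I handed the job in holding it like that.

**Final readings at 6.6 s:**
- **Button:** the force on it was about 6 N. The fingertip height was 49 mm, so the button is roughly 7 mm down.
- **Tray:** it pushed on the front finger with about 3 N.
- **Arm:** it was still.

The last pictures, taken about half a second before hand-in, showed the tab resting on the front finger and the medal holder on its cover. I did not take a separate picture of the pale case and the other loose items afterwards. The arm passed them with its fingertips about 20 cm above the shelf and felt no contact force on the way.

**What went wrong on the way:**
- My first move command was refused because each row needs all five keys. Nothing moved, so I resent it.
- The arm drifted about 7–11 mm sideways during the first descent. I corrected that before pressing, and the finger was within about 1.5 mm of the button's centre at the end.

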